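# Balance a loading beam on the V-rest of an inspection stand

## Robot

A 6-joint arm with a two-finger parallel gripper is mounted at the origin on the work surface. World frame = base frame: x ahead of the robot, y to its left, z up, the work surface at z = 0. Lengths are in m, angles in degrees, forces in N, time in s.
With the tool pointing down it reaches from about 0.25 to 0.725 m from the base axis. Payload 9.7 kg.
Tool frame: the origin (TCP) lies at the very end of the fingers, on their centre line; the grasp point (between the pads) lies grasp_offset behind it (grasp_offset is the distance from the TCP to the grasp point, in m); z points along the fingers, y is the line along which they close (so a half turn about z gives the same grasp; the last joint's range is limited). The gripper opens to 85 mm and grips with 20 to 120 N. Pads are 22 mm wide; open, the fingers measure 114 mm over their backs; the gripper's body (76 mm by 85 mm) begins 54 mm behind the grasp point. The pads swing forward as they close: fully open they stand 13 mm farther back than shut.
Start: joints at [-67.323, 4.979, 10.078, 95.1, 0, 90], TCP at [0.212, -0.507, 0.231] pointing down, gripper open.
Joint ranges: [-179.16, 179.16], [-48.56, 103.87], [-65.8, 70.77], [-126.05, 130.52], [-82.76, 87.17], [-180, 180]. Speed limits (degrees/s): [127.2, 127.2, 147.25, 180, 180, 180].

## Interface

Orientations are given as [roll, pitch, yaw] about the fixed x, y, z axes, in that order (R = Rz(yaw) Ry(pitch) Rx(roll)).
In Python, from workcell import get_obs, camera, calibration, job_done, recognise, cut_out, mark_of, grasp_offset gives the robot as it stands.
- The arm moves only by the tool servo_tool, never from a script. Its argument "moves" is a list of rows, each a list of 3 entries, a list of its own where there are three numbers: the turn, a rotation vector about the tool's x, y, z in degrees, then the shift along the tool's x, y, z in m, then the opening in per cent of the stroke, from 0 (shut) to 100 (fully open). In form: [[[ax, ay, az], [x, y, z], claw], ...]. A call has 1 to 12 rows; each row shifts and turns the commanded pose from where the row before left it, along the tool's axes as they then stand; what a row does not reach is not made up. A row lasts 1/10 s, in which the tool goes at most 50 mm and 8.59 degrees, less where a joint would pass 70% of its speed; a pose out of reach is approached as far as the arm can. A call is refused whole if a number of a shift passes 0.05 or a number of a turn 8.59, either way. A call with a gripper value outside its range is refused whole. The fingers move at their own pace and stop on an object; "force" is the grip in N (left out, the last holds). Time passes only in rows, so rows that do not move let the fingers close. It gives the time, the measured TCP pose, the force, the opening and the grip force at its end, in the units of the state.
- get_obs(): the state, without advancing time (a new reading comes with each control period).
- camera(name): name is "side" or "top"; returns (picture, depth): 420x560x3 uint8, red, green, blue; 420x560 float32, m along the optical axis (not along the pixel's ray), 0 where there is no reading.
- calibration(name): a dict with "camera_matrix" (3x3 intrinsics, pixels), "R" (3x3) and "t" (3): a world point X has camera coordinates R X + t. Camera axes: x right, y down, z forward; pixel columns grow to the right and rows downward; lengths in m; the calibration is good to about 2 mm. A picture is of the moment at which its call begins. calibration takes no time and is no camera call.
- job_done(): hands the job in; it is judged then, once.
Trained networks look in the newest picture that a camera, given by its name, has taken for a name from the list of things; names that differ only in an ending like _2 or _b are one class to them, and where a whole thing is asked for, a point or a joint stands for the part that bears it (a point fixed in the world has none). Each returns a list of dicts, best first, with "score" (0 to 1); they miss things now and then, are a little off and sometimes report something else, mostly with a low value. They report only what shows in the picture. A call takes as long as a camera call. They do not tell look-alikes from the thing itself.
- recognise(name, camera): "xyz" ([x, y, z] in m, in the coordinates of the camera as it stood for that picture, good to about 4 mm: the middle of the surface that is visible of it).
- cut_out(name, camera): "mask" (420x560 bool, what is visible of it).
- mark_of(name, camera): "xyz" ([x, y, z] in m, in the coordinates of the camera as it stood for that picture, good to about 4 mm: a listed point, or the origin of a listed thing).
The state is a dict: "time": time; "q": joint angles; "qd": joint speeds; "joint_efforts": joint torques, N m; "ee_pos": TCP position; "tcp_rot": TCP orientation; "wrist_force": force on the tool from outside, world axes, zero at the start; "torque": the same for the moment, N m; "opening": finger opening in m; "grasp_force": force on a finger pad.
Only numpy, scipy, OpenCV 4.12 (cv2) and the standard library are available. Lean on these libraries where they do the work, as an engineer would, in place of code of your own. Each camera call takes 0.05 s, during which the arm holds its last target. There are 200 camera calls.

## Task

Set the tester's loading beam on the V-rest of the inspection stand, under the magnifier, so that it lies there balanced: level, along the V, both ends free. Its polished thin-walled tube dents if squeezed with more than about 55 N, and held that lightly it hangs level only near its balance point, which an unseen ballast slug has shifted: find it by low trial lifts just off the bench, shift your grip to it, then lift and carry the beam level, hand tilted to reach in beneath the magnifier. Do not knock the magnifier or disturb the other things on the bench.

Things in the scene. Friction and masses are not known exactly. Their poses are not given: they have to be found in the camera images.
- beam_mid (a point): Loading beam (loose), lying level: thin, slippery steel tube, 36 mm diameter, bare from x = -75 to +68 mm; cast head at +x, yarn jaw at -x, 225 mm in all. Point on the tube's axis, 32 mm above the bench; x along the tube to the head, z up. 0.65 to 0.9 kg; balances somewhere from x = -36 to +42 mm. Grip with 35 to 50 N: more than about 25 mm off balance it then swings; more dents it.
- beam_head (a point): Centre of the loading beam's grey cast head, on the tube's axis, 91 mm from beam_mid: 44 mm along the tube (from x = +70 mm), 48 mm wide, 64 mm tall; its underside, 32 mm below the axis, is a foot of the beam. At the start it points away from the robot (within 0.3 rad of world x).
- beam_jaw (a point): Middle of the loading beam's yarn jaw, on the tube's axis, 89 mm from beam_mid at the end nearer the robot: from x = -116 to -75 mm of beam_mid, 40 mm wide, from 32 mm below the axis (the other foot) to 14 mm above it; a thumb screw at +y reaches 30 mm out. A hand leant back over it must pass above.
- vrest (a point): V-rest on the post of the fixed inspection stand. The point: where the tube's axis lies when seated, 95 mm above the bench; x along the V, away from the robot (within 0.25 rad of world x), z up. The V is only 26 mm long (x -13 to +13): the beam's balance point must lie over it or it tips off. It is 26 mm wide, its top 13 mm below the axis: fingers at the tube's sides pass beside it.
- stand_base (a point): Inspection stand's dark cast base (fixed), 240 x 150 x 14 mm; the point is the centre of its top, axes as vrest: in vrest's frame it spans x -70 to +170 mm, y -55 to +95 mm. The V-rest's post is 20 mm wide across. The magnifier's column, 32 mm thick at its foot and clamp, is at x = +135, y = +72 mm of vrest, 350 mm tall.
- magnifier: Magnifier of the stand (fixed): white ring with a clear lens, 168 mm outer diameter, 32 mm thick. Origin: centre of its underside, 303 mm above the bench, 18 mm beyond vrest along vrest's x. A hand held upright over the V-rest would strike it: lean the hand 30 to 40 degrees back towards the robot, along the tube, fingers pointing down and away.
- weight_big: Bystander (loose): steel test weight with a knob, 48 mm wide, 75 mm tall. Origin: centre of its underside.
- weight_small: Bystander (loose): steel test weight with a knob, 34 mm wide, 52 mm tall. Origin: centre of its underside.
- jar: Bystander (loose): closed glass jar, 60 mm wide, 80 mm tall. Origin: centre of its underside.
- beaker: Bystander (loose): clear plastic beaker, 80 mm wide, 100 mm tall. Origin: centre of its underside.
- bobbin: Bystander (loose): white paper bobbin standing on end, 52 mm wide, 90 mm tall. Origin: centre of its underside.
- tray: Bystander (loose): low wooden tray with two dividers, 120 x 90 x 30 mm. Origin: centre of its underside.
Not all that is in view belongs to the job. Of the things that look like the part that bears beam_mid, take the one that is farthest from the robot's base at the start.

How it is judged:
By the outcome, as a careful person would: the job done as asked, in the order asked, and still so for the second after the job is handed in, with the robot touching nothing.
It also fails if it takes over 61 s, if anything falls off the work surface, if the arm or the gripper's body presses on something with over 40 N, if the wrist force passes 120 N, or if a joint passes its speed limit or range.

## Working session

There is one attempt and no reset: what is moved stays moved. The work goes in short steps, Python scripts to look and compute and a tool call to move; the robot and the scene stay as the last step left them, time stands still between calls to the robot, and variables do not carry over. Pictures are saved under pics/ and viewed, at most 10 in all, crops included, and the job is handed in when it is done.

Besides the shell and the picture viewer there is one more tool, called after "Request:" as name(argument=value, ...) on one line, values as JSON. servo_tool: Moves the arm, as the interface text tells. Its arguments: {"type":"object","properties":{"moves":{"type":"array"},"force":{"type":"number"}},"required":["moves"]}

```bash
mkdir -p pics; ls; cat > h.py <<'E'
import numpy as np, cv2
from workcell import *
def w(p,cam):
    c=calibration(cam); return np.array(c["R"]).T@(np.array(p)-np.array(c["t"]))
E
python3 - <<'E'
from h import *
o=get_obs(); print(o, grasp_offset)
ims=[]
for c in("side","top"):
    im,d=camera(c); cv2.imwrite(f"pics/{c}0.png",im[...,::-1])
    cal=calibration(c); print(c,-np.array(cal["R"]).T@cal["t"])
    for n in "beam_mid beam_head beam_jaw vrest stand_base magnifier weight_big weight_small jar beaker bobbin tray".split():
        print(n,[(round(r["score"],2),w(r["xyz"],c).round(3).tolist()) for r in mark_of(n,c)])
E
```

```text
pics
{'time': 0.0, 'q': array([-6.73229912e+01,  5.01289435e+00,  1.00327607e+01,  9.51006088e+01,
       -1.49399518e-03,  8.99993272e+01]), 'qd': array([ 0.14460178,  0.07960964,  0.07203891, -0.0147057 ,  0.06854123,
       -0.02650063]), 'joint_efforts': array([-2.16901281e-03, -5.20391786e+01,  4.64801645e+01,  1.63828785e-02,
        7.34438277e-05,  4.97293769e-06]), 'ee_pos': array([ 0.21194325, -0.50725755,  0.2305507 ]), 'tcp_rot': array([-1.79919258e+02,  1.49304554e-03,  2.26776837e+01]), 'wrist_force': array([ 0.95769314,  0.12150978, -0.24423004]), 'torque': array([0.02079863, 0.01936281, 0.06406133]), 'grasp_force': 0.0, 'opening': 0.08534678610176419} 0.0187
side [ 0.31165649 -0.8767977   1.26964854]
beam_mid [(0.97, [0.216, 0.261, 0.025]), (0.74, [0.291, -0.319, 0.028]), (0.65, [0.522, -0.214, 0.032])]
beam_head [(0.97, [0.378, -0.307, 0.032]), (0.89, [0.615, -0.206, 0.029]), (0.84, [0.284, 0.193, 0.032])]
beam_jaw [(0.87, [0.429, -0.214, 0.033]), (0.84, [0.154, 0.322, 0.035])]
vrest [(0.88, [0.511, 0.208, 0.095]), (0.22, [0.464, 0.402, -0.004])]
stand_base [(0.63, [
[... 512 characters left out ...]
(0.56, [0.547, 0.423, -0.001])]
beam_head [(0.96, [0.283, 0.193, 0.031]), (0.86, [0.378, -0.313, 0.031]), (0.58, [0.61, -0.212, 0.023])]
beam_jaw [(0.83, [0.15, 0.322, 0.032]), (0.81, [0.2, -0.315, 0.029]), (0.62, [0.462, 0.017, -0.003]), (0.61, [0.431, -0.212, 0.028]), (0.52, [0.52, -0.212, 0.035])]
vrest [(0.72, [0.508, 0.21, 0.091])]
stand_base [(0.97, [0.566, 0.217, 0.013]), (0.47, [0.673, 0.018, -0.002])]
magnifier [(0.75, [0.529, 0.201, 0.302])]
weight_big [(0.59, [0.671, 0.013, -0.003])]
weight_small [(0.51, [0.462, 0.016, -0.006])]
jar [(0.9, [0.464, 0.402, 0.004])]
beaker [(0.83, [0.546, 0.426, -0.001])]
bobbin [(0.78, [0.445, -0.412, -0.001])]
tray [(0.78, [0.556, -0.439, -0.002])]
```

View pics/top0.png

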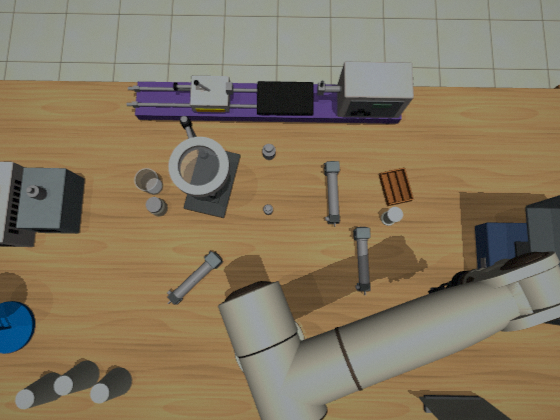

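View pics/side0.png

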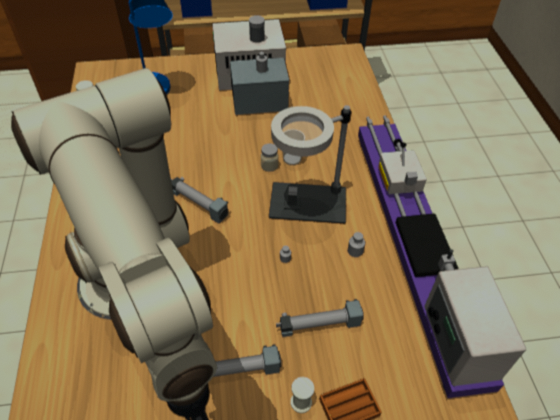

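Top view: three look-alike beams at about (333,190), (363,260) and (195,278). The target is the farthest one, at (333,190), world (0.522,-0.212). The stand is yawed clockwise, with its ring at (199,166) and base at (215,185). The side view agrees. I'll refine the axes next.

```bash
cat >> h.py <<'E'
def cloud(name,cam,near,d=None,r=0.2):
    if d is None: im,d=camera(cam)
    best=None
    c=calibration(cam);K=c["camera_matrix"]
    for m in cut_out(name,cam):
        v,u=np.nonzero(m["mask"]&(d>0)); z=d[v,u]
        P=np.stack([(u-K[0][2])*z/K[0][0],(v-K[1][2])*z/K[1][1],z],1)
        X=(P-np.array(c["t"]))@np.array(c["R"])
        if len(X)>50 and np.linalg.norm(np.median(X[:,:2],0)-near)<0.1: return X
E
python3 - <<'E'
from h import *
for c in("top","side"):
  im,d=camera(c)
  X=cloud("beam_mid",c,[.52,-.21],d)
  if X is not None:
    X=X[(X[:,2]>.005)]
    r=cv2.minAreaRect(X[:,:2].astype(np.float32)); print(c,"beam",len(X),r)
    T=X[(abs(X[:,0]-.52)<.055)&(X[:,2]>.03)]; 
    # tube top ridge
    vt=cv2.fitLine(T[:,:2].astype(np.float32),cv2.DIST_L2,0,.01,.01).ravel();print(" tube",vt, np.degrees(np.arctan(vt[1]/vt[0])),np.percentile(T[:,2],[50,95]))
    print(" x ext",np.percentile(X[:,0],[1,99]), X[X[:,0]>.59][:,2].max() if (X[:,0]>.59).any() else 0)
  X=cloud("stand_base",c,[.57,.215],d)
  if X is not None:
    print(len(X)); X=X[(abs(X[:,2]-.014)<.006)&(np.linalg.norm(X[:,:2]-[.57,.217],axis=1)<.16)]
    print(c,"base",len(X),cv2.minAreaRect(X[:,:2].astype(np.float32)),np.median(X[:,2]))
  X=cloud("magnifier",c,[.53,.2],d)
  if X is not None:
    X=X[(X[:,2]>.325)&(X[:,2]<.345)&(np.linalg.norm(X[:,:2]-[.53,.203],axis=1)<.095)]; print(c,"mag",len(X),cv2.minEnclosingCircle(X[:,:2].astype(np.float32)),np.median(X[:,2]))
E
```

```text
top beam 727 ((0.5209486484527588, -0.21048036217689514), (0.2273077666759491, 0.052263420075178146), 2.462460517883301)
 tube [ 0.99907047  0.04310637  0.5192696  -0.21151057] 2.4705784 [0.04608921 0.05230107]
 x ext [0.41708173 0.62891633] 0.07077103222339427
4318
top base 991 ((0.5641299486160278, 0.2150009274482727), (0.149170383810997, 0.2390531450510025), 77.42643737792969) 0.013410960858370706
top mag 1566 ((0.5330937504768372, 0.2050214409828186), 0.08884032815694809) 0.3338383059450365
side beam 1377 ((0.5231648683547974, -0.2112487554550171), (0.22721490263938904, 0.05364469811320305), 0.7618492245674133)
 tube [ 0.9987974   0.04902736  0.51952523 -0.22009563] 2.810187 [0.04509202 0.05064611]
 x ext [0.41764242 0.63028484] 0.07091335115425045
5988
side base 2184 ((0.5648994445800781, 0.21371527016162872), (0.1554175317287445, 0.23730549216270447), 77.46405792236328) 0.012518727683614003
side mag 1290 ((0.5305055975914001, 0.20101173222064972), 0.08823759108781815) 0.3326579829130434
```

Request:
servo_tool(moves=[[[0,0,0],[0.032,-0.013,0],100],[[0,0,0],[0.032,-0.013,0],100],[[0,0,0],[0.032,-0.013,0],100],[[0,0,0],[0.032,-0.013,0],100],[[0,0,0],[0.032,-0.013,0],100],[[0,0,0],[0.032,-0.013,0],100],[[0,0,0],[0.032,-0.013,0],100],[[0,0,0],[0.032,-0.013,0],100],[[0,0,0],[0.032,-0.013,0],100],[[0,0,0],[0.032,-0.013,0],100],[[0,0,0],[0.032,-0.013,0],100],[[0,0,0],[0.032,-0.013,0],100]])

```text
time: 2.9
ee_pos: [0.5071, -0.2143, 0.2313]
tcp_rot: [180.0, -0.0, 22.7]
wrist_force: [-0.1, -0.6, 0.2]
opening: 0.0856
grasp_force: 0.0
```

Request:
servo_tool(moves=[[[0,0,6.8],[0,0,0],100],[[0,0,6.8],[0,0,0],100],[[0,0,6.8],[0,0,0],100],[[0,7.4,0],[0,0,0],100],[[0,7.4,0],[0,0,0],100],[[0,7.4,0],[0,0,0],100],[[0,7.4,0],[0,0,0],100],[[0,7.4,0],[0,0,0],100],[[0,0,0],[0,0,0],100],[[0,0,0],[0,0,0],100]])

```text
time: 3.9
ee_pos: [0.5057, -0.2158, 0.232]
tcp_rot: [179.9, -36.9, 2.3]
wrist_force: [0.2, -0.3, 0.3]
opening: 0.0857
grasp_force: 0.0
```

```bash
cat >> h.py <<'E'
from scipy.spatial.transform import Rotation as Ro
def delta(grasp_world, deep=0.002):
    o=get_obs(); R=Ro.from_euler("xyz",o["tcp_rot"],degrees=True).as_matrix()
    t=np.array(grasp_world)+R[:,2]*(grasp_offset+deep)
    return o, R.T@(t-o["ee_pos"]), t
def beam(s,h=0.032,mid=(.523,-.211),yaw=2.3):
    a=np.radians(yaw); return [mid[0]+s*np.cos(a),mid[1]+s*np.sin(a),h]
E
python3 - <<'E'
from h import *
for h in(.13,.032): print(delta(beam(.003,h))[1:])
E
```

```text
(array([-0.044914  , -0.00425611,  0.11453421]), array([ 0.53842356, -0.21041708,  0.11345095]))
(array([-0.10378294, -0.00435942,  0.19288239]), array([ 0.53842356, -0.21041708,  0.01545095]))
```

Request:
servo_tool(moves=[[[0,0,0],[-0.009,-0.001,0.023],100],[[0,0,0],[-0.009,-0.001,0.023],100],[[0,0,0],[-0.009,-0.001,0.023],100],[[0,0,0],[-0.009,-0.001,0.023],100],[[0,0,0],[-0.009,0,0.0225],100],[[0,0,0],[-0.01,0,0.013],100],[[0,0,0],[-0.01,0,0.013],100],[[0,0,0],[-0.01,0,0.013],100],[[0,0,0],[-0.01,0,0.013],100],[[0,0,0],[0,0,0],100],[[0,0,0],[0,0,0],100]])

```text
time: 5.0
ee_pos: [0.5397, -0.2105, 0.0483]
tcp_rot: [180.0, -36.9, 2.3]
wrist_force: [0.9, 0.6, 0.4]
opening: 0.0853
grasp_force: 0.0
```

```bash
python3 - <<'E'
from h import *
o,d,t=delta(beam(.003,.032)); print(d,t,o["ee_pos"],o["tcp_rot"],o["wrist_force"],o["torque"])
for c in ("side","top"):
  im,_=camera(c); cv2.imwrite(f"pics/{c}1.png",im[...,::-1])
im=cv2.imread("pics/side1.png")[230:380,180:440]
cv2.imwrite("pics/s1c.png",cv2.resize(im,None,fx=3,fy=3,interpolation=cv2.INTER_CUBIC))
E
```

```text
[-0.02079534 -0.00018945  0.02547737] [ 0.53843073 -0.21038247  0.01545734] [ 0.53974084 -0.21050656  0.04831836] [179.97282265 -36.9498068    2.33492477] [0.88647324 0.5654651  0.42970764] [-0.05206487  0.52739766 -0.01011862]
```

View pics/s1c.png

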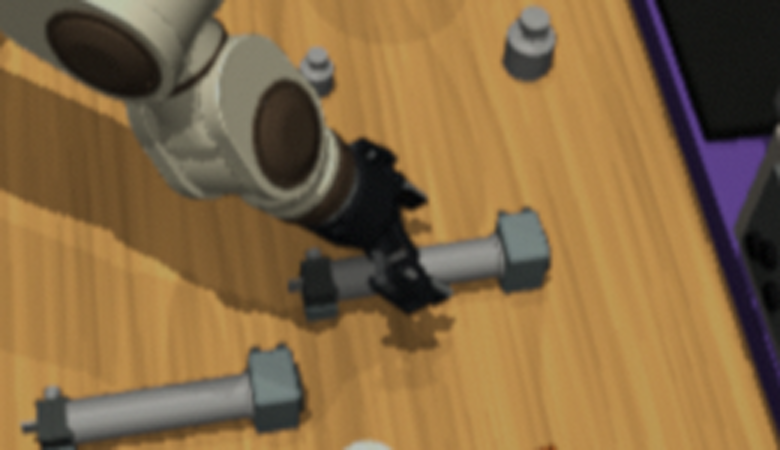

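The fingers straddle the tube mid-span (crop, about (410,265)), clear of head and jaw. I'll finish the descent and grip.

Request:
servo_tool(moves=[[[0,0,0],[-0.0052,0,0.0064],100],[[0,0,0],[-0.0052,0,0.0064],100],[[0,0,0],[-0.0052,0,0.0064],100],[[0,0,0],[-0.0052,0,0.0063],100],[[0,0,0],[0,0,0],100],[[0,0,0],[0,0,0],100],[[0,0,0],[0,0,0],100]])

```text
time: 5.8
ee_pos: [0.5373, -0.2104, 0.0147]
tcp_rot: [180.0, -37.0, 2.3]
wrist_force: [0.6, 0.0, 0.7]
opening: 0.0856
grasp_force: 0.0
```

```bash
cat > st.py <<'E'
from h import *
o=get_obs(); print(*[np.round(o[k],4) for k in("ee_pos","tcp_rot","wrist_force","torque","opening","grasp_force","time")])
E
python3 st.py
```

```text
[ 0.5373 -0.2104  0.0147] [179.9801 -37.0297   2.2887] [0.5853 0.0129 0.6889] [2.000e-04 5.359e-01 3.750e-02] 0.0856 0.0 5.8
```

Request:
servo_tool(moves=[[[0,0,0],[0,0,0],30],[[0,0,0],[0,0,0],30],[[0,0,0],[0,0,0],30],[[0,0,0],[0,0,0],30],[[0,0,0],[0,0,0],30],[[0,0,0],[0,0,0],30],[[0,0,0],[0,0,0],30],[[0,0,0],[0,0,0],30]], force=42)

```text
time: 6.6
ee_pos: [0.5372, -0.2106, 0.0147]
tcp_rot: [180.0, -37.0, 2.3]
wrist_force: [-4.3, -1.8, 5.3]
opening: 0.0351
grasp_force: 41.7
```

```bash
python3 st.py
```

```text
[ 0.5372 -0.2106  0.0147] [179.9643 -37.027    2.2773] [-4.265  -1.7675  5.3268] [-0.438   0.5964 -0.2916] 0.0351 41.7482 6.6
```

Request:
servo_tool(moves=[[[0,0,0],[0.0012,0,-0.0016],30],[[0,0,0],[0.0012,0,-0.0016],30],[[0,0,0],[0.0012,0,-0.0016],30],[[0,0,0],[0.0012,0,-0.0016],30],[[0,0,0],[0,0,0],30],[[0,0,0],[0,0,0],30],[[0,0,0],[0,0,0],30],[[0,0,0],[0,0,0],30]])

```text
time: 7.4
ee_pos: [0.537, -0.2102, 0.0221]
tcp_rot: [-180.0, -37.0, 2.3]
wrist_force: [-0.2, 0.0, -7.3]
opening: 0.0351
grasp_force: 42.3
```

```bash
python3 st.py;  python3 - <<'E'
from h import *
im,_=camera("side"); im=im[230:380,180:440,::-1]
cv2.imwrite("pics/s2c.png",cv2.resize(im,None,fx=3,fy=3,interpolation=cv2.INTER_CUBIC))
E
```

```text
[ 0.537  -0.2102  0.0221] [-179.9894  -36.9891    2.2735] [-0.2404  0.0314 -7.2509] [-0.065   1.3201 -0.0086] 0.0351 42.3392 7.4
```

View pics/s2c.png

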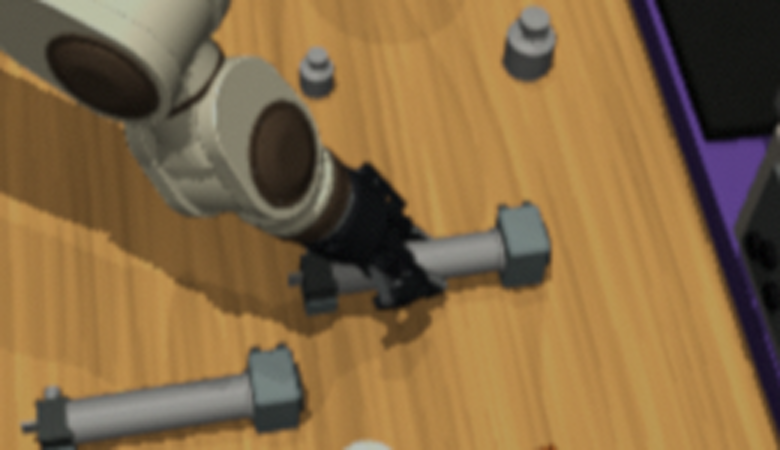

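```bash
cat > lev.py <<'E'
from h import *
for c in("side","top"):
  im,d=camera(c); c2=calibration(c);K=c2["camera_matrix"]
  v,u=np.mgrid[:420,:560]; v=v.ravel();u=u.ravel();z=d.ravel();k=z>0;v,u,z=v[k],u[k],z[k]
  X=(np.stack([(u-K[0][2])*z/K[0][0],(v-K[1][2])*z/K[1][1],z],1)-np.array(c2["t"]))@np.array(c2["R"])
  for n,s,w_ in(("head",.091,.016),("jaw",-.095,.012)):
    p=beam(s); m=(abs(X[:,0]-p[0])<w_)&(abs(X[:,1]-p[1])<.015)&(X[:,2]>.02)&(X[:,2]<.09); print(c,n,m.sum(),np.percentile(X[m,2],[25,50,75]).round(4) if m.sum() else "")
  m=(abs(X[:,0]-.49)<.05)&(abs(X[:,1]+.13)<.03);print(" bench",np.median(X[m,2]).round(4))
  for n,s in(("tube+",.055),("tube-",-.05)):
    p=beam(s); m=(abs(X[:,0]-p[0])<.01)&(abs(X[:,1]-p[1])<.007)&(X[:,2]>.02)&(X[:,2]<.075);print(c,n,m.sum(),np.median(X[m,2]).round(4) if m.sum() else "")
E
python3 lev.py; python3 st.py
```

```text
side head 121 [0.0681 0.0701 0.0714]
side jaw 96 [0.0501 0.0515 0.0533]
 bench -0.0002
side tube+ 34 0.0557
side tube- 1 0.0558
top head 70 [0.0687 0.0703 0.0717]
top jaw 0 
 bench -0.0006
top tube+ 22 0.0562
top tube- 0 
[ 0.537  -0.2103  0.0222] [-179.9988  -36.9951    2.2749] [-4.0000e-03  2.4330e-01 -7.4116e+00] [-0.0926  1.3549 -0.0202] 0.0347 42.3395 7.55
```

Request:
servo_tool(moves=[[[0,0,0],[-0.0011,0,0.0015],30],[[0,0,0],[-0.0011,0,0.0015],30],[[0,0,0],[-0.0011,0,0.0015],30],[[0,0,0],[-0.0011,0,0.0015],30],[[0,0,0],[0,0,0],30],[[0,0,0],[0,0,0],30],[[0,0,0],[0,0,0],70],[[0,0,0],[0,0,0],70],[[0,0,0],[0,0,0],70],[[0,0,0],[0,0,0],70]])

```text
time: 8.55
ee_pos: [0.5376, -0.2105, 0.0157]
tcp_rot: [180.0, -37.1, 2.3]
wrist_force: [-0.9, -0.5, -1.4]
opening: 0.06
grasp_force: 0.0
```

Request:
servo_tool(moves=[[[0,-7.4,0],[0,0,0],70],[[0,-7.4,0],[0,0,0],70],[[0,-7.4,0],[0,0,0],70],[[0,-7.4,0],[0,0,0],70],[[0,-7.4,0],[0,0,0],70],[[0,0,0],[-0.006,0,0],70],[[0,0,0],[-0.006,0,0.001],70],[[0,0,0],[0,0,0],70],[[0,0,0],[0,0,0],70],[[0,0,0],[0,0,0],70]])

```text
time: 9.55
ee_pos: [0.5249, -0.211, 0.0151]
tcp_rot: [179.9, -0.2, 2.2]
wrist_force: [0.4, -0.6, -0.2]
opening: 0.0597
grasp_force: 0.0
```

```bash
python3 st.py
```

```text
[ 0.5249 -0.211   0.0151] [ 1.799479e+02 -1.600000e-01  2.235900e+00] [ 0.3637 -0.57   -0.2051] [-0.024  -0.0102 -0.0131] 0.0597 0.0 9.55
```

Request:
servo_tool(moves=[[[0,0,0],[0,0,0],30],[[0,0,0],[0,0,0],30],[[0,0,0],[0,0,0],30],[[0,0,0],[0,0,0],30],[[0,0,0],[0,0,0],30],[[0,0,0],[0,0,0],30],[[0,0,0],[0,0,-0.0025],30],[[0,0,0],[0,0,-0.0025],30],[[0,0,0],[0,0,-0.0025],30],[[0,0,0],[0,0,0],30],[[0,0,0],[0,0,0],30],[[0,0,0],[0,0,0],30]], force=42)

```text
time: 10.75
ee_pos: [0.525, -0.2107, 0.0211]
tcp_rot: [-180.0, 0.0, 2.3]
wrist_force: [-0.7, -0.7, -7.0]
opening: 0.0351
grasp_force: 42.7
```

```bash
python3 st.py; python3 lev.py;python3 st.py
```

```text
[ 0.525  -0.2107  0.0211] [-1.799886e+02  2.270000e-02  2.276600e+00] [-0.6701 -0.6523 -6.9738] [-0.0049 -0.0567  0.0075] 0.0351 42.6685 10.75
side head 122 [0.0678 0.0693 0.0711]
side jaw 93 [0.0468 0.05   0.0517]
 bench -0.0006
side tube+ 36 0.0542
side tube- 39 0.054
top head 8 [0.0674 0.0685 0.0691]
top jaw 0 
 bench 0.4411
top tube+ 0 
top tube- 0 
[ 0.5251 -0.2107  0.0212] [-1.799923e+02  1.520000e-02  2.278900e+00] [-0.3814  0.4306 -6.9856] [ 0.0274 -0.05    0.0337] 0.0343 42.6679 10.85
```

```bash
python3 - <<'E'
from h import *
A=[]
for i in range(12):
    camera("top"); o=get_obs(); A.append(np.r_[o["wrist_force"],o["torque"],o["ee_pos"]])
print(np.mean(A,0).round(4),(np.std(A,0)/12**.5).round(4))
E
```

```text
[ 9.1300e-02  3.0750e-01 -7.3653e+00  8.3000e-03 -5.1500e-02 -4.2000e-03
  5.2520e-01 -2.1070e-01  2.1300e-02] [0.1584 0.1618 0.166  0.0093 0.0105 0.0087 0.     0.     0.    ]
```

Request:
servo_tool(moves=[[[0,0,0],[0,0,0.002],30],[[0,0,0],[0,0,0.002],30],[[0,0,0],[0,0,0.002],30],[[0,0,0],[0,0,0],30],[[0,0,0],[0,0,0],30],[[0,0,0],[0,0,0],70],[[0,0,0],[0,0,0],70],[[0,0,0],[0,0,0],70],[[0,0,0],[0,0,0],70]])

```text
time: 12.35
ee_pos: [0.5255, -0.2109, 0.0159]
tcp_rot: [180.0, -0.1, 2.3]
wrist_force: [-0.2, 0.5, -0.1]
opening: 0.0601
grasp_force: 0.0
```

Request:
servo_tool(moves=[[[0,7.4,0],[0,0,0],70],[[0,7.4,0],[0,0,0],70],[[0,7.4,0],[0,0,0],70],[[0,7.4,0],[0,0,0],70],[[0,7.4,0],[0,0,0],70],[[0,0,0],[0.0028,0,0.0021],70],[[0,0,0],[0.0028,0,0.0021],70],[[0,0,0],[0,0,0],70],[[0,0,0],[0,0,0],70],[[0,0,0],[0,0,0],70]])

```text
time: 13.35
ee_pos: [0.5333, -0.2107, 0.0163]
tcp_rot: [180.0, -37.0, 2.3]
wrist_force: [-0.5, -0.6, 0.3]
opening: 0.0599
grasp_force: 0.0
```

```bash
python3 - <<'E'
from h import *
A=[]
for i in range(6):
    camera("top"); o=get_obs(); A.append(np.r_[o["wrist_force"],o["torque"],o["ee_pos"],o["tcp_rot"]])
print(np.mean(A,0).round(4))
E
```

```text
[-1.21200e-01  6.42000e-02  8.20000e-03 -2.17000e-02  5.72100e-01
 -2.50000e-03  5.32500e-01 -2.10500e-01  1.55000e-02 -5.99997e+01
 -3.69836e+01  2.29490e+00]
```

Request:
servo_tool(moves=[[[0,0,0],[0,0,0],30],[[0,0,0],[0,0,0],30],[[0,0,0],[0,0,0],30],[[0,0,0],[0,0,0],30],[[0,0,0],[0,0,0],30],[[0,0,0],[0,0,0],30],[[0,0,0],[0.0012,0,-0.0016],30],[[0,0,0],[0.0012,0,-0.0016],30],[[0,0,0],[0.0012,0,-0.0016],30],[[0,0,0],[0.0012,0,-0.0016],30],[[0,0,0],[0,0,0],30],[[0,0,0],[0,0,0],30]], force=45)

```text
time: 14.85
ee_pos: [0.5321, -0.2104, 0.0233]
tcp_rot: [-180.0, -37.0, 2.3]
wrist_force: [-0.2, 0.6, -7.3]
opening: 0.0352
grasp_force: 45.3
```

```bash
python3 lev.py; python3 - <<'E'
from h import *
A=[]
for i in range(6):
    camera("top"); o=get_obs(); A.append(np.r_[o["wrist_force"],o["torque"],o["ee_pos"],o["tcp_rot"]])
print(np.mean(A,0).round(4),o["time"])
E
```

```text
side head 123 [0.0686 0.0703 0.0717]
side jaw 91 [0.0502 0.0518 0.0536]
 bench -0.0005
side tube+ 37 0.0555
side tube- 0 
top head 71 [0.0687 0.0706 0.0721]
top jaw 0 
 bench -0.0007
top tube+ 24 0.0557
top tube- 0 
[-1.931000e-01 -7.020000e-02 -7.521700e+00 -7.150000e-02  1.366400e+00
  1.200000e-03  5.321000e-01 -2.104000e-01  2.320000e-02 -1.799943e+02
 -3.699240e+01  2.274000e+00] 15.25
```

Request:
servo_tool(moves=[[[0,0,0],[0.004,0,-0.005],30],[[0,0,0],[0.007,0,-0.0093],30],[[0,0,0],[0.007,0,-0.0093],30],[[0,0,0],[0.007,0,-0.0093],30],[[0,0,0],[0.007,0,-0.0093],30],[[0,0,0],[0.007,0,-0.0093],30],[[0,0,0],[0.007,0,-0.0093],30],[[0,0,0],[0.007,0,-0.0093],30],[[0,0,0],[0.007,0,-0.0093],30],[[0,0,0],[0.007,0,-0.0093],30],[[0,0,0],[0.004,0,-0.005],30],[[0,0,0],[0,0,0],30]])

```text
time: 16.45
ee_pos: [0.533, -0.2107, 0.1424]
tcp_rot: [179.9, -37.1, 2.3]
wrist_force: [-0.2, -0.4, -7.3]
opening: 0.0353
grasp_force: 45.6
```

Request:
servo_tool(moves=[[[-0.5,0,0.7],[0,0,0],30],[[-1.1,0,1.4],[0,0,0],30],[[-1.1,0,1.4],[0,0,0],30],[[-1.1,0,1.5],[0,0,0],30],[[-1.1,0,1.5],[0,0,0],30],[[-1.1,0,1.5],[0,0,0],30],[[-1.1,0,1.4],[0,0,0],30],[[-1.1,0,1.4],[0,0,0],30],[[-0.8,0,1.0],[0,0,0],30],[[0,0,0],[0,0,0],30],[[0,0,0],[0,0,0],30]])

```text
time: 17.55
ee_pos: [0.5323, -0.2102, 0.1405]
tcp_rot: [179.9, -37.0, -12.5]
wrist_force: [-0.1, 0.5, -7.4]
opening: 0.035
grasp_force: 45.7
```

```bash
python3 - <<'E'
from h import *
o=get_obs(); R=Ro.from_euler("xyz",o["tcp_rot"],degrees=True).as_matrix()
print(o["ee_pos"],o["tcp_rot"],o["wrist_force"],o["opening"],R.T@(np.array([.491,.057,.138])-o["ee_pos"]), R)
E
```

```text
[ 0.532344   -0.21021334  0.14049029] [179.90600637 -36.97278562 -12.46580931] [-0.05641012  0.48595542 -7.44267228] 0.03498848493715219 [-0.07983133 -0.25189557 -0.05739404] [[ 0.78008669 -0.21682008  0.58690187]
 [-0.17245273 -0.9762107  -0.13142572]
 [ 0.60143562  0.00131063 -0.7989202 ]]
```

Request:
servo_tool(moves=[[[0,0,0],[-0.0027,-0.0084,-0.0019],30],[[0,0,0],[-0.0053,-0.0168,-0.0038],30],[[0,0,0],[-0.0053,-0.0168,-0.0038],30],[[0,0,0],[-0.0053,-0.0168,-0.0038],30],[[0,0,0],[-0.0053,-0.0168,-0.0038],30],[[0,0,0],[-0.0053,-0.0168,-0.0038],30],[[0,0,0],[-0.0053,-0.0168,-0.0038],30],[[0,0,0],[-0.0053,-0.0168,-0.0038],30],[[0,0,0],[-0.0053,-0.0168,-0.0038],30],[[0,0,0],[-0.0053,-0.0168,-0.0038],30],[[0,0,0],[-0.0053,-0.0168,-0.0038],30],[[0,0,0],[-0.0053,-0.0168,-0.0038],30]])

```text
time: 18.75
ee_pos: [0.4868, -0.0657, 0.1385]
tcp_rot: [179.4, -37.0, -7.3]
wrist_force: [0.6, -0.2, -6.8]
opening: 0.0346
grasp_force: 46.4
```

Request:
servo_tool(moves=[[[0,0,0],[-0.0053,-0.0168,-0.0038],30],[[0,0,0],[-0.0053,-0.0168,-0.0038],30],[[0,0,0],[-0.0053,-0.0168,-0.0038],30],[[0,0,0],[-0.0027,-0.0084,-0.0019],30],[[0,0,0],[0,0,0],30],[[0,0,0],[0,0,0],30],[[0,0,0],[0,0,0],30]])

```text
time: 19.45
ee_pos: [0.4681, -0.0413, 0.1374]
tcp_rot: [179.3, -37.0, -4.5]
wrist_force: [0.5, 0.3, -7.9]
opening: 0.035
grasp_force: 46.4
```

```bash
python3 - <<'E'
from h import *
o=get_obs(); R=Ro.from_euler("xyz",o["tcp_rot"],degrees=True).as_matrix()
print(o["time"],o["ee_pos"],o["tcp_rot"],o["wrist_force"],o["opening"],R.T@(np.array([.5241,.204,.0987])-o["ee_pos"]))
for c in("side","top"):
    im,d=camera(c)
    cv2.imwrite(f"pics/{c}3.png",im[...,::-1])
    for n in("beam_head","beam_jaw","vrest","magnifier"):
        print(c,n,[(round(r["score"],2),w(r["xyz"],c).round(3).tolist()) for r in mark_of(n,c)][:4])
E
```

```text
19.45 [ 0.46805878 -0.04126946  0.13737979] [179.25430218 -37.00988132  -4.54271601] [ 0.49936878  0.25429639 -7.85301775] 0.0349506749505552 [ 0.00581451 -0.24960392  0.04957748]
side beam_head [(0.94, [0.379, -0.31, 0.03]), (0.67, [0.548, -0.047, 0.152]), (0.53, [0.284, 0.19, 0.03])]
side beam_jaw [(0.94, [0.368, -0.031, 0.155]), (0.94, [0.202, -0.316, 0.032]), (0.53, [0.155, 0.323, 0.036])]
side vrest [(0.64, [0.512, 0.209, 0.097])]
side magnifier [(0.83, [0.528, 0.207, 0.303]), (0.63, [0.546, 0.425, -0.002])]
top beam_head [(0.8, [0.283, 0.193, 0.031]), (0.65, [0.379, -0.311, 0.035]), (0.59, [0.548, -0.053, 0.145])]
top beam_jaw [(0.84, [0.151, 0.323, 0.032]), (0.79, [0.197, -0.316, 0.028])]
top vrest [(0.68, [0.511, 0.213, 0.093])]
top magnifier [(0.98, [0.527, 0.201, 0.302])]
```

View pics/side3.png

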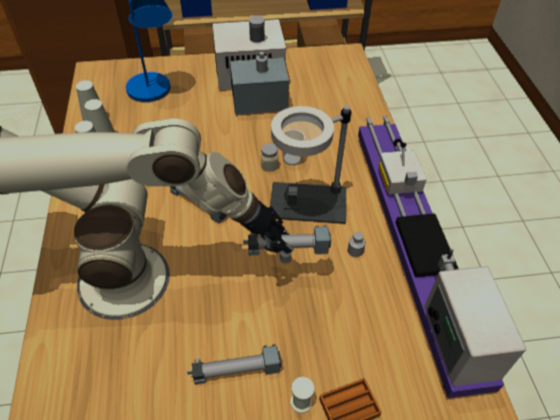

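```bash
python3 - <<'E'
from h import *
o=get_obs(); print(o["q"].round(2))
E
```

```text
[ -4.6  -47.07 -47.3   52.76  -0.7  179.94]
```

The wrist joint hit its 180° limit, so I have to set the beam down on clear bench and regrip it with the hand half-turned. The side view shows the beam held level at (290,242), close beside the small weight, so I'll move it back to y≈-0.12 first.

```bash
cat >> h.py <<'E'
def go(pos,rpy):
    o=get_obs(); R=Ro.from_euler("xyz",o["tcp_rot"],degrees=True); T=Ro.from_euler("xyz",rpy,degrees=True)
    print("turn",np.degrees((R.inv()*T).as_rotvec()).round(2),"shift before turn",R.inv().apply(np.array(pos)-o["ee_pos"]).round(4),"after turn",T.inv().apply(np.array(pos)-o["ee_pos"]).round(4))
E
python3 - <<'E'
from h import *
go([.495,-.125,.138],[180,-37,-8])
E
```

```text
turn [-1.35 -0.02  2.77] shift before turn [0.0273 0.0812 0.0207] after turn [0.0312 0.0793 0.0226]
```

Request:
servo_tool(moves=[[[0,0,0],[0.003,0.008,0.002],30],[[0,0,0],[0.0046,0.0135,0.0035],30],[[0,0,0],[0.0046,0.0135,0.0035],30],[[0,0,0],[0.0046,0.0135,0.0035],30],[[0,0,0],[0.0046,0.0135,0.0035],30],[[0,0,0],[0.0046,0.0135,0.0035],30],[[0,0,0],[0.002,0.0055,0.002],30],[[-0.45,0,0.9],[0,0,0],30],[[-0.45,0,0.9],[0,0,0],30],[[-0.45,0,0.9],[0,0,0],30],[[0,0,0],[0,0,0],30],[[0,0,0],[0,0,0],30]])

```text
time: 21.15
ee_pos: [0.4961, -0.1243, 0.138]
tcp_rot: [179.9, -37.0, -7.8]
wrist_force: [-0.5, -0.5, -8.3]
opening: 0.0348
grasp_force: 46.6
```

```bash
python3 - <<'E'
from h import *
o=get_obs(); print(o["q"].round(2),o["ee_pos"],o["tcp_rot"])
p=o["ee_pos"].copy(); p[2]=.021
go(p,[180,-37,-8])
E
```

```text
[-17.14 -39.12 -43.62  48.81   5.53 172.55] [ 0.49611667 -0.12427368  0.13802459] [179.93895556 -37.04827093  -7.83940663]
turn [-0.04 -0.05  0.13] shift before turn [-0.0705 -0.0001  0.0934] after turn [-0.0704 -0.      0.0935]
```

Request:
servo_tool(moves=[[[0,0,0],[-0.004,0,0.005],30],[[0,0,0],[-0.0075,0,0.01],30],[[0,0,0],[-0.0075,0,0.01],30],[[0,0,0],[-0.0075,0,0.01],30],[[0,0,0],[-0.0075,0,0.01],30],[[0,0,0],[-0.0075,0,0.01],30],[[0,0,0],[-0.0075,0,0.01],30],[[0,0,0],[-0.0075,0,0.01],30],[[0,0,0],[-0.0075,0,0.01],30],[[0,0,0],[-0.006,0,0.008],30],[[0,0,0],[0,0,0],30],[[0,0,0],[0,0,0],30]])

```text
time: 22.35
ee_pos: [0.4963, -0.125, 0.0215]
tcp_rot: [179.9, -37.0, -7.9]
wrist_force: [0.6, 0.0, -6.5]
opening: 0.0348
grasp_force: 46.4
```

Request:
servo_tool(moves=[[[0,0,0],[-0.0015,0,0.002],30],[[0,0,0],[-0.001,0,0.0013],30],[[0,0,0],[0,0,0],30],[[0,0,0],[0,0,0],30]])

```text
time: 22.75
ee_pos: [0.4963, -0.125, 0.0175]
tcp_rot: [179.9, -37.0, -7.9]
wrist_force: [0.2, 0.3, -7.7]
opening: 0.0352
grasp_force: 46.5
```

Request:
servo_tool(moves=[[[0,0,0],[-0.0008,0,0.001],30],[[0,0,0],[-0.0006,0,0.0008],30],[[0,0,0],[0,0,0],30],[[0,0,0],[0,0,0],30]])

```text
time: 23.15
ee_pos: [0.4964, -0.125, 0.0154]
tcp_rot: [179.9, -37.1, -7.9]
wrist_force: [0.5, 0.7, -5.7]
opening: 0.0349
grasp_force: 46.8
```

Request:
servo_tool(moves=[[[0,0,0],[0,0,0],100],[[0,0,0],[0,0,0],100],[[0,0,0],[0,0,0],100],[[0,0,0],[0,0,0],100],[[0,0,0],[0,0,-0.01],100],[[0,0,0],[0,0,-0.03],100],[[0,0,0],[0,0,-0.03],100],[[0,0,0],[0,0,-0.03],100],[[0,0,0],[0,0,-0.03],100],[[0,0,0],[0,0,0],100]])

```text
time: 24.15
ee_pos: [0.4376, -0.1222, 0.124]
tcp_rot: [-179.9, -36.3, -7.9]
wrist_force: [0.1, 0.2, 0.8]
opening: 0.0852
grasp_force: 0.0
```

Request:
servo_tool(moves=[[[0,0,-8.57],[0,0,0],100],[[0,0,-8.57],[0,0,0],100],[[0,0,-8.57],[0,0,0],100],[[0,0,-8.57],[0,0,0],100],[[0,0,-8.57],[0,0,0],100],[[0,0,-8.57],[0,0,0],100],[[0,0,-8.57],[0,0,0],100],[[0,0,-8.57],[0,0,0],100],[[0,0,-8.57],[0,0,0],100],[[0,0,-8.57],[0,0,0],100],[[0,0,-8.57],[0,0,0],100]])

```text
time: 25.25
ee_pos: [0.4365, -0.1213, 0.1191]
tcp_rot: [144.1, 2.5, 86.0]
wrist_force: [0.4, 0.5, -0.2]
opening: 0.0855
grasp_force: 0.0
```

Request:
servo_tool(moves=[[[0,0,-8.57],[0,0,0],100],[[0,0,-8.57],[0,0,0],100],[[0,0,-8.57],[0,0,0],100],[[0,0,-8.57],[0,0,0],100],[[0,0,-8.57],[0,0,0],100],[[0,0,-8.57],[0,0,0],100],[[0,0,-8.57],[0,0,0],100],[[0,0,-8.57],[0,0,0],100],[[0,0,-8.57],[0,0,0],100],[[0,0,-8.57],[0,0,0],100],[[0,0,0],[0,0,0],100],[[0,0,0],[0,0,0],100]])

```text
time: 26.45
ee_pos: [0.4364, -0.1213, 0.1192]
tcp_rot: [179.6, 36.0, 171.7]
wrist_force: [-0.3, 0.3, -0.2]
opening: 0.0853
grasp_force: 0.0
```

```bash
python3 - <<'E'
from h import *
o=get_obs(); print(o["q"].round(2),o["ee_pos"],o["tcp_rot"])
T=(Ro.from_euler("xyz",[180,-37,-7.9],degrees=True)*Ro.from_euler("z",180,degrees=True)).as_euler("xyz",degrees=True); print(T)
go([.4964,-.125,.0157],T)
for c in("top","side"):
  im,d=camera(c)
  for n in("beam_mid","beam_head","beam_jaw"):
    print(c,n,[(round(r["score"],2),w(r["xyz"],c).round(3).tolist()) for r in mark_of(n,c)][:4])
  X=cloud("beam_mid",c,[.48,-.12],d)
  if X is not None:
    X=X[(X[:,2]>.005)&(X[:,2]<.08)]; print(cv2.minAreaRect(X[:,:2].astype(np.float32)))
E
```

```text
[-20.17 -48.51 -49.27  53.9    7.38  -9.7 ] [ 0.43640408 -0.12132307  0.11919742] [179.58379857  35.99734245 171.74342396]
[-180.    37.   172.1]
turn [ 0.2  -1.   -0.29] shift before turn [0.0124 0.0041 0.119 ] after turn [0.0144 0.0046 0.1187]
top beam_mid [(0.97, [0.294, -0.311, 0.032]), (0.88, [0.218, 0.26, 0.032]), (0.73, [0.557, -0.439, 0.001]), (0.69, [0.484, -0.119, 0.036])]
top beam_head [(0.82, [0.282, 0.192, 0.031]), (0.78, [0.378, -0.311, 0.031]), (0.74, [0.576, -0.137, 0.022])]
top beam_jaw [(0.92, [0.153, 0.324, 0.03]), (0.8, [0.398, -0.108, 0.03]), (0.73, [0.197, -0.318, 0.029])]
((0.5113081932067871, -0.12685050070285797), (0.053103040903806686, 0.1742209494113922), 83.04991912841797)
side beam_mid [(0.84, [0.487, -0.124, 0.033]), (0.79, [0.288, -0.317, 0.032])]
side beam_head [(0.86, [0.579, -0.138, 0.031]), (0.76, [0.379, -0.309, 0.031]), (0.51, [0.544, 0.425, -0.001])]
side beam_jaw [(0.87, [0.201, -0.317, 0.031]), (0.74, [0.569, 0.219, 0.012]), (0.59, [0.398, -0.111, 0.032])]
((0.4865550100803375, -0.12146130949258804), (0.058235350996255875, 0.2300458699464798), 81.02381896972656)
```

Request:
servo_tool(moves=[[[0.2,-1,-0.3],[0,0,0],100],[[0,0,0],[0.007,0.0023,0.01],100],[[0,0,0],[0.0074,0.0023,0.01],100],[[0,0,0],[0,0,0.02],100],[[0,0,0],[0,0,0.02],100],[[0,0,0],[0,0,0.02],100],[[0,0,0],[0,0,0.02],100],[[0,0,0],[0,0,0.014],100],[[0,0,0],[0,0,0],100],[[0,0,0],[0,0,0],100]])

```text
time: 27.95
ee_pos: [0.4977, -0.1263, 0.0185]
tcp_rot: [-179.9, 36.6, 172.4]
wrist_force: [0.8, 0.2, -0.2]
opening: 0.0854
grasp_force: 0.0
```

```bash
python3 - <<'E'
from h import *
o=get_obs(); print(o["q"].round(2),o["ee_pos"],o["tcp_rot"],o["wrist_force"])
go([.4964,-.125,.0157],[-180.,37,172.1])
E
```

```text
[-17.44 -34.95 -54.6   34.17   5.79  -7.96] [ 0.49766202 -0.12625554  0.01849755] [-179.91976763   36.57213155  172.4325992 ] [ 0.7606578   0.2238329  -0.23864032]
turn [ 0.12 -0.43  0.27] shift before turn [0.0028 0.0011 0.0014] after turn [0.0028 0.0011 0.0014]
```

Request:
servo_tool(moves=[[[0,-0.4,0.3],[0.0028,0.0011,0.0014],100],[[0,0,0],[0,0,0],30],[[0,0,0],[0,0,0],30],[[0,0,0],[0,0,0],30],[[0,0,0],[0,0,0],30],[[0,0,0],[0,0,0],30],[[0,0,0],[0,0,0],30],[[0,0,0],[0,0,0],30]], force=45)

```text
time: 28.75
ee_pos: [0.4974, -0.1254, 0.0174]
tcp_rot: [179.9, 37.1, 172.1]
wrist_force: [-5.7, 2.1, 6.1]
opening: 0.035
grasp_force: 44.7
```

Request:
servo_tool(moves=[[[0,0,0],[-0.0012,0,-0.0016],30],[[0,0,0],[-0.0012,0,-0.0016],30],[[0,0,0],[-0.0012,0,-0.0016],30],[[0,0,0],[-0.0012,0,-0.0016],30],[[0,0,0],[0,0,0],30],[[0,0,0],[0,0,0],30],[[0,0,0],[0,0,0],30]])

```text
time: 29.45
ee_pos: [0.497, -0.1254, 0.0246]
tcp_rot: [179.9, 37.1, 172.1]
wrist_force: [-0.2, -0.5, -6.4]
opening: 0.0347
grasp_force: 45.4
```

```bash
sed -i 's/mid=(.523,-.211),yaw=2.3/mid=(.487,-.1238),yaw=-8/' h.py; python3 lev.py; python3 - <<'E'
from h import *
o=get_obs(); print(o["time"],o["q"].round(2),o["ee_pos"],o["tcp_rot"],o["wrist_force"],o["torque"],o["grasp_force"])
E
```

```text
side head 116 [0.0685 0.0701 0.0715]
side jaw 69 [0.049  0.0513 0.053 ]
 bench 0.0506
side tube+ 30 0.0552
side tube- 0 
top head 81 [0.0683 0.0701 0.0718]
top jaw 0 
 bench 0.0539
top tube+ 26 0.0554
top tube- 0 
29.55 [-17.37 -35.97 -54.67  34.61   5.79  -7.55] [ 0.49706994 -0.1253816   0.02469406] [179.8779035   37.07334702 172.05677474] [ 0.81850327  0.13275048 -7.2041858 ] [0.09400753 1.3639226  0.01235729] 45.3591924905777
```

Request:
servo_tool(moves=[[[0,0,0],[-0.004,0,-0.005],30],[[0,0,0],[-0.0075,0,-0.01],30],[[0,0,0],[-0.0075,0,-0.01],30],[[0,0,0],[-0.0075,0,-0.01],30],[[0,0,0],[-0.0075,0,-0.01],30],[[0,0,0],[-0.0075,0,-0.01],30],[[0,0,0],[-0.0075,0,-0.01],30],[[0,0,0],[-0.0075,0,-0.01],30],[[0,0,0],[-0.0075,0,-0.01],30],[[0,0,0],[-0.004,0,-0.005],30],[[0,0,0],[0,0,0],30]])

```text
time: 30.65
ee_pos: [0.4976, -0.1257, 0.1391]
tcp_rot: [179.9, 37.2, 172.1]
wrist_force: [-0.1, -0.5, -7.2]
opening: 0.0351
grasp_force: 45.8
```

Request:
servo_tool(moves=[[[0.5,0,0.7],[0,0,0],30],[[0.9,0,1.1],[0,0,0],30],[[0.9,0,1.2],[0,0,0],30],[[0.5,0,0.7],[0,0,0],30],[[0,0,0],[0,0,0],30],[[0,0,0],[0,0,0],30]])

```text
time: 31.25
ee_pos: [0.4971, -0.1254, 0.1374]
tcp_rot: [179.9, 37.1, 167.4]
wrist_force: [-0.3, -0.2, -7.6]
opening: 0.0347
grasp_force: 45.7
```

```bash
python3 - <<'E'
from h import *
o=get_obs(); print(o["q"].round(2),o["ee_pos"],o["tcp_rot"],o["wrist_force"])
go([.4928,.0575,.14],[-180.,37,167.5])
E
```

```text
[-15.07 -39.27 -43.83  48.42   1.63  -2.01] [ 0.49705472 -0.12538903  0.13737127] [179.88156542  37.06004333 167.4469039 ] [-0.34935932 -0.17393226 -7.64200051]
turn [ 0.09  0.06 -0.04] shift before turn [ 0.0335  0.1777 -0.0282] after turn [ 0.0333  0.1776 -0.0284]
```

Request:
servo_tool(moves=[[[0,0,0],[0.0015,0.0078,-0.0012],30],[[0,0,0],[0.003,0.0162,-0.0026],30],[[0,0,0],[0.003,0.0162,-0.0026],30],[[0,0,0],[0.003,0.0162,-0.0026],30],[[0,0,0],[0.003,0.0162,-0.0026],30],[[0,0,0],[0.003,0.0162,-0.0026],30],[[0,0,0],[0.003,0.0162,-0.0026],30],[[0,0,0],[0.003,0.0162,-0.0026],30],[[0,0,0],[0.003,0.0162,-0.0026],30],[[0,0,0],[0.003,0.0162,-0.0026],30],[[0,0,0],[0.003,0.0162,-0.0026],30],[[0,0,0],[0.0015,0.0078,-0.0012],30]])

```text
time: 32.45
ee_pos: [0.493, 0.0588, 0.1408]
tcp_rot: [179.8, 37.1, 167.5]
wrist_force: [-0.0, -0.0, -7.7]
opening: 0.035
grasp_force: 46.4
```

Request:
servo_tool(moves=[[[0,0,0],[0,0,0],30],[[0,0,0],[0,0,0],30],[[0,0,0],[0,0,0],30]])

```text
time: 32.75
ee_pos: [0.4931, 0.0567, 0.1407]
tcp_rot: [179.9, 37.1, 167.4]
wrist_force: [-0.7, 0.2, -7.9]
opening: 0.035
grasp_force: 46.4
```

```bash
python3 - <<'E'
from h import *
o=get_obs(); print(o["q"].round(2),o["ee_pos"],o["tcp_rot"],o["wrist_force"])
go([.4928,.0575,.1015],[-180.,37,167.5])
go([.5255,.2049,.1015],[-180.,37,167.5])
for c in("side","top"):
    im,d=camera(c)
    cv2.imwrite(f"pics/{c}4.png",im[...,::-1])
    for n in("beam_head","beam_jaw","beam_mid"):
        print(c,n,[(round(r["score"],2),w(r["xyz"],c).round(3).tolist()) for r in mark_of(n,c) if w(r["xyz"],c)[2]>.08][:4])
E
```

```text
[ 16.06 -38.47 -42.52  52.35 -16.71  23.56] [0.49312921 0.05668919 0.14068171] [179.8879504   37.08073201 167.3880364 ] [-0.68763056  0.20498542 -7.94601563]
turn [ 0.04  0.08 -0.09] shift before turn [0.024  0.0007 0.031 ] after turn [0.024  0.0007 0.031 ]
turn [ 0.04  0.08 -0.09] shift before turn [0.0242 0.1516 0.0311] after turn [0.024  0.1517 0.031 ]
side beam_head [(0.79, [0.573, 0.041, 0.156])]
side beam_jaw [(0.75, [0.392, 0.08, 0.156]), (0.19, [0.513, 0.209, 0.094])]
side beam_mid [(0.79, [0.481, 0.058, 0.156])]
top beam_head [(0.73, [0.568, 0.04, 0.149])]
top beam_jaw []
top beam_mid [(0.88, [0.482, 0.059, 0.158])]
```

View pics/side4.png

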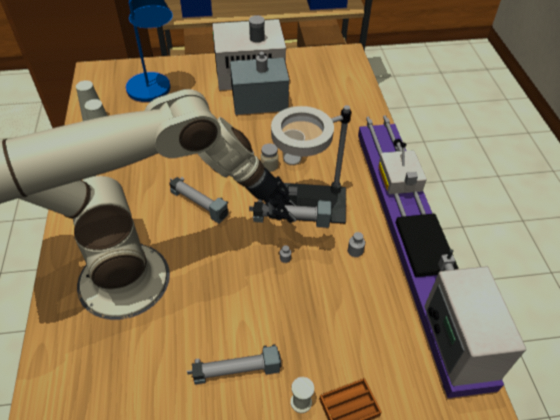

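Side view: the beam is level at (295,210), clear of both weights and beside the stand, and the magnifier is untouched. Next I descend, then move sideways under the ring.

Request:
servo_tool(moves=[[[0,0,0],[0.004,0,0.005],30],[[0,0,0],[0.0065,0,0.0085],30],[[0,0,0],[0.0065,0,0.0085],30],[[0,0,0],[0.005,0,0.007],30],[[0,0,0],[0.002,0,0.002],30],[[0,0,0],[0,0.005,0],30],[[0,0,0],[0,0.012,0],30],[[0,0,0],[0,0.012,0],30],[[0,0,0],[0,0.012,0],30],[[0,0,0],[0,0.01,0],30],[[0,0,0],[0,0.005,0],30],[[0,0,0],[0,0,0],30]])

```text
time: 34.35
ee_pos: [0.5049, 0.1129, 0.1014]
tcp_rot: [179.9, 37.1, 167.5]
wrist_force: [-0.7, 0.7, -6.9]
opening: 0.0348
grasp_force: 46.4
```

```bash
python3 - <<'E'
from h import *
o=get_obs(); print(o["q"].round(2),o["ee_pos"],o["tcp_rot"],o["wrist_force"])
go([.5255,.2049,.1015],[-180.,37,167.5])
im,d=camera("top"); im=im[110:290,100:320,::-1]
cv2.imwrite("pics/top5.png",cv2.resize(im,None,fx=3,fy=3,interpolation=cv2.INTER_CUBIC))
c2=calibration("top");K=c2["camera_matrix"]
v,u=np.mgrid[:420,:560]; v=v.ravel();u=u.ravel();z=d.ravel()
X=(np.stack([(u-K[0][2])*z/K[0][0],(v-K[1][2])*z/K[1][1],z],1)-np.array(c2["t"]))@np.array(c2["R"])
# arm points in V frame after remaining lateral shift, at ring heights
rem=np.array([.5255,.2049])-o["ee_pos"][:2]
a=np.radians(-12.5);M=np.array([[np.cos(a),np.sin(a)],[-np.sin(a),np.cos(a)]])
Y=(X[:,:2]+rem-[.529,.203])@M.T
m=(X[:,2]>.28)&(np.linalg.norm(X[:,:2]-[.529,.203],axis=1)>.093)&(abs(Y[:,1])<.1)&(Y[:,0]<.05)&(Y[:,0]>-.2)
for lo in np.arange(.28,.46,.02):
    k=m&(X[:,2]>=lo)&(X[:,2]<lo+.02)
    if k.any(): print(round(lo,2),k.sum(),"min radius to ring axis",np.linalg.norm(Y[k],axis=1).min().round(3))
E
```

```text
[ 23.92 -31.94 -43.03  47.58 -20.88  30.47] [0.50493293 0.11286768 0.10144976] [179.90375178  37.05644026 167.50045407] [-0.65643217  0.74555448 -6.89416713]
turn [0.1  0.06 0.  ] shift before turn [-0.0002  0.0943  0.0002] after turn [-0.0002  0.0943  0.0001]
0.28 120 min radius to ring axis 0.091
0.3 79 min radius to ring axis 0.104
0.32 21 min radius to ring axis 0.112
0.34 86 min radius to ring axis 0.116
0.36 185 min radius to ring axis 0.125
0.38 163 min radius to ring axis 0.138
0.4 173 min radius to ring axis 0.151
0.42 101 min radius to ring axis 0.17
0.44 8 min radius to ring axis 0.176
```

View pics/top5.png

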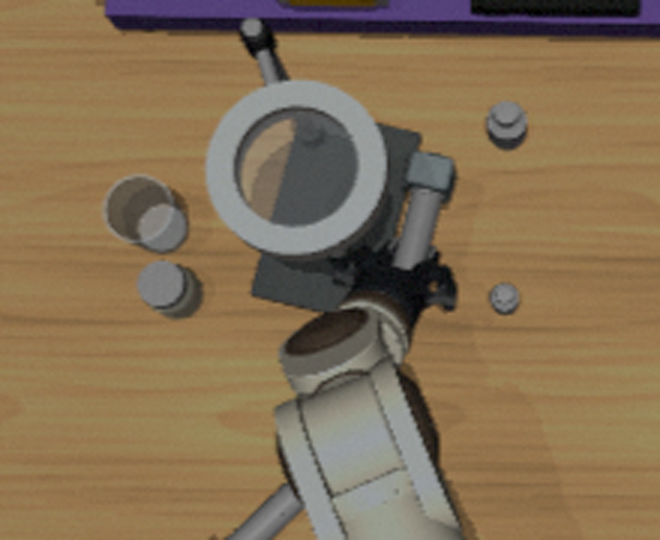

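The top view shows the hand at (385,290) leaning back, just outside the ring. The predicted clearance is about 20 mm at the end pose, so I continue sideways.

Request:
servo_tool(moves=[[[0,0,0],[0,0.006,0],30],[[0,0,0],[0,0.012,0],30],[[0,0,0],[0,0.012,0],30],[[0,0,0],[0,0.012,0],30],[[0,0,0],[0,0.012,0],30],[[0,0,0],[0,0.012,0],30],[[0,0,0],[0,0.012,0],30],[[0,0,0],[0,0.01,0],30],[[0,0,0],[0,0.006,0],30],[[0,0,0],[0,0,0],30],[[0,0,0],[0,0,0],30],[[0,0,0],[0,0,0],30]])

```text
time: 35.6
ee_pos: [0.5251, 0.2034, 0.1017]
tcp_rot: [179.9, 37.1, 167.4]
wrist_force: [-0.5, 0.3, -6.7]
opening: 0.0349
grasp_force: 46.5
```

```bash
python3 - <<'E'
from h import *
o=get_obs(); print(o["q"].round(2),o["ee_pos"],o["tcp_rot"],o["wrist_force"])
go([.5255,.2049,.0835],[-180.,37,167.5])
im,d=camera("side"); im=im[80:240,190:400,::-1]
cv2.imwrite("pics/s6.png",cv2.resize(im,None,fx=3.5,fy=3.5,interpolation=cv2.INTER_CUBIC))
E
```

```text
[ 33.92 -20.5  -35.17  47.78 -25.87  40.05] [0.52513195 0.20336637 0.10169971] [179.8952666   37.07874211 167.40070727] [-0.49011147  0.3068025  -6.70742195]
turn [ 0.04  0.08 -0.08] shift before turn [0.011  0.0016 0.0145] after turn [0.0109 0.0016 0.0146]
```

View pics/s6.png

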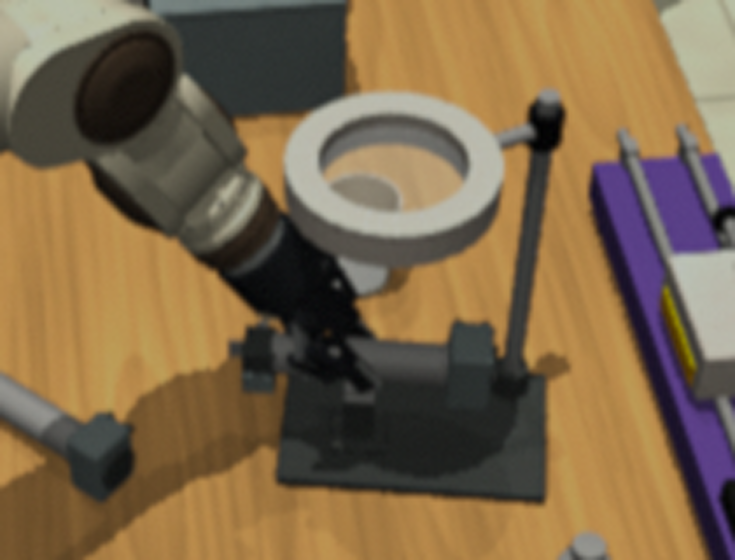

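The beam sits level above the post (crop, about (358,405)), the hand is beneath and behind the ring, and nothing touches. I'll lower onto the V.

Request:
servo_tool(moves=[[[0,0,0],[0.0018,0.0015,0.0024],30],[[0,0,0],[0.0024,0,0.0032],30],[[0,0,0],[0.0024,0,0.0032],30],[[0,0,0],[0.0024,0,0.0032],30],[[0,0,0],[0.0012,0,0.0016],30],[[0,0,0],[0,0,0],30],[[0,0,0],[0,0,0],30],[[0,0,0],[0,0,0],30]])

```text
time: 36.45
ee_pos: [0.5257, 0.2054, 0.085]
tcp_rot: [179.9, 37.1, 167.4]
wrist_force: [-0.5, -0.1, -7.0]
opening: 0.0351
grasp_force: 46.5
```

Request:
servo_tool(moves=[[[0,0,0],[0.0006,0,0.0008],30],[[0,0,0],[0.0006,0,0.0008],30],[[0,0,0],[0,0,0],30],[[0,0,0],[0,0,0],30]])

```text
time: 36.85
ee_pos: [0.5256, 0.2053, 0.0827]
tcp_rot: [179.9, 37.1, 167.4]
wrist_force: [-0.6, 0.0, -6.9]
opening: 0.0345
grasp_force: 46.5
```

Request:
servo_tool(moves=[[[0,0,0],[0.0006,0,0.0008],30],[[0,0,0],[0,0,0],30],[[0,0,0],[0,0,0],30]])

```text
time: 37.15
ee_pos: [0.5256, 0.2053, 0.0817]
tcp_rot: [179.9, 37.1, 167.4]
wrist_force: [-0.6, 0.1, -8.5]
opening: 0.0349
grasp_force: 46.5
```

Request:
servo_tool(moves=[[[0,0,0],[0.0006,0,0.0008],30],[[0,0,0],[0,0,0],30],[[0,0,0],[0,0,0],30]])

```text
time: 37.45
ee_pos: [0.5256, 0.2053, 0.0807]
tcp_rot: [179.9, 37.1, 167.4]
wrist_force: [0.4, -0.4, -7.4]
opening: 0.0345
grasp_force: 46.5
```

Request:
servo_tool(moves=[[[0,0,0],[0.0004,0,0.0006],30],[[0,0,0],[0,0,0],30],[[0,0,0],[0,0,0],30]])

```text
time: 37.75
ee_pos: [0.5259, 0.2053, 0.0804]
tcp_rot: [179.9, 37.1, 167.4]
wrist_force: [-0.2, -0.7, -3.5]
opening: 0.035
grasp_force: 46.8
```

Request:
servo_tool(moves=[[[0,0,0],[0.0003,0,0.0004],30],[[0,0,0],[0,0,0],30],[[0,0,0],[0,0,0],30]])

```text
time: 38.05
ee_pos: [0.5261, 0.2053, 0.0804]
tcp_rot: [179.8, 37.2, 167.4]
wrist_force: [-3.1, -2.3, 3.1]
opening: 0.0345
grasp_force: 47.4
```

```bash
python3 st.py
```

```text
[0.5261 0.2053 0.0804] [179.8427  37.1548 167.3746] [-3.0605 -2.2627  3.0928] [-0.3477  0.7299 -0.3089] 0.0345 47.3764 38.05
```

Request:
servo_tool(moves=[[[0,0,0],[-0.0001,0,-0.0002],30],[[0,0,0],[0,0,0],43],[[0,0,0],[0,0,0],45],[[0,0,0],[0,0,0],47],[[0,0,0],[0,0,0],47],[[0,0,0],[0,0,0],47],[[0,0,0],[0,0,0],47],[[0,0,0],[0,0,0],47]])

```text
time: 38.85
ee_pos: [0.5256, 0.2053, 0.0798]
tcp_rot: [179.9, 37.1, 167.4]
wrist_force: [-0.1, 0.5, -0.3]
opening: 0.0401
grasp_force: 0.0
```

```bash
sed -i 's/mid=(.487,-.1238),yaw=-8/mid=(.516,.207),yaw=-12.5/; ' h.py; sed -i 's/(X\[:,2\]>.02)&(X\[:,2\]<.09)/(X[:,2]>.07)\&(X[:,2]<.15)/; s/(X\[:,2\]>.02)&(X\[:,2\]<.075)/(X[:,2]>.07)\&(X[:,2]<.15)/' lev.py; python3 lev.py; python3 st.py; python3 - <<'E'
from h import *
im,d=camera("side"); im=im[80:240,190:400,::-1]
for n in("beam_head","beam_jaw","beam_mid"):
  print(n,[(round(r["score"],2),w(r["xyz"],"side").round(3).tolist()) for r in mark_of(n,"side") if w(r["xyz"],"side")[2]>.06][:4])
cv2.imwrite("pics/s7.png",cv2.resize(im,None,fx=3.5,fy=3.5,interpolation=cv2.INTER_CUBIC))
E
```

```text
side head 74 [0.1228 0.1248 0.1265]
side jaw 60 [0.1033 0.1063 0.1089]
 bench -0.0014
side tube+ 20 0.1105
side tube- 0 
top head 0 
top jaw 0 
 bench -0.0009
top tube+ 0 
top tube- 0 
[0.5256 0.2053 0.0797] [179.8839  37.0802 167.4216] [-0.2764 -0.5333  0.4355] [0.0852 0.5547 0.0298] 0.0405 0.0 38.95
beam_head [(0.96, [0.603, 0.189, 0.092])]
beam_jaw [(0.65, [0.425, 0.229, 0.097])]
beam_mid [(0.69, [0.514, 0.207, 0.095])]
```

View pics/s7.png

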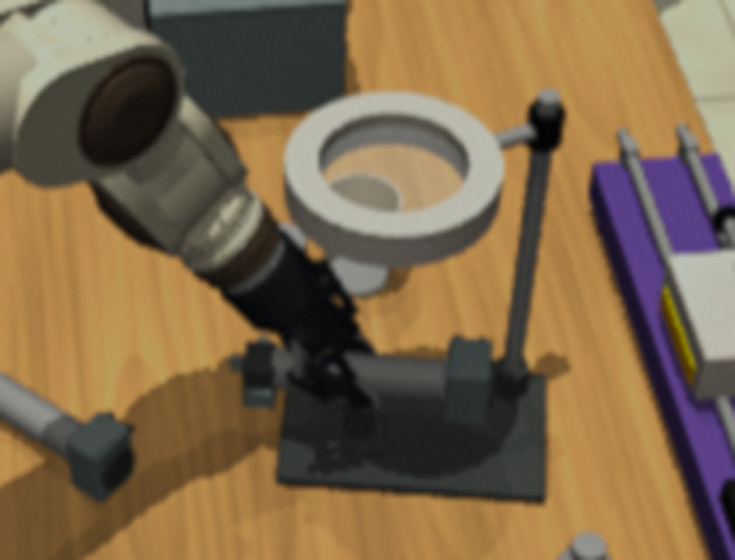

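The beam rests level in the V: head and jaw tops are both about 2 mm below nominal, which is camera bias, and the pads carry no force. I'll open fully and back out along the hand's axis.

Request:
servo_tool(moves=[[[0,0,0],[0,0,0],60],[[0,0,0],[0,0,0],80],[[0,0,0],[0,0,0],100],[[0,0,0],[0,0,0],100],[[0,0,0],[0,0,-0.005],100],[[0,0,0],[0,0,-0.01],100],[[0,0,0],[0,0,-0.02],100],[[0,0,0],[0,0,-0.02],100],[[0,0,0],[0,0,-0.02],100],[[0,0,0],[0,0,-0.02],100],[[0,0,0],[0,0,-0.02],100],[[0,0,0],[0,0,0],100]])

```text
time: 40.35
ee_pos: [0.4577, 0.2213, 0.1749]
tcp_rot: [179.6, 37.2, 167.3]
wrist_force: [0.4, 1.0, -0.2]
opening: 0.0852
grasp_force: 0.0
```

```bash
python3 lev.py; python3 st.py; python3 - <<'E'
from h import *
o=get_obs();print(o["q"].round(1))
im,d=camera("side"); im=im[80:240,190:400,::-1]
for n in("beam_head","beam_jaw","beam_mid"):
  print(n,[(round(r["score"],2),w(r["xyz"],"side").round(3).tolist()) for r in mark_of(n,"side") if w(r["xyz"],"side")[2]>.06][:4])
cv2.imwrite("pics/s8.png",cv2.resize(im,None,fx=3.5,fy=3.5,interpolation=cv2.INTER_CUBIC))
E
```

```text
side head 77 [0.1232 0.1254 0.1267]
side jaw 59 [0.1035 0.106  0.1082]
 bench -0.0016
side tube+ 21 0.1098
side tube- 21 0.1104
top head 0 
top jaw 1 [0.1056 0.1056 0.1056]
 bench -0.0006
top tube+ 0 
top tube- 22 0.1114
[0.4579 0.2205 0.172 ] [179.8137  37.1203 167.4263] [ 0.5448 -1.5581 -1.2517] [0.1378 0.5509 0.0108] 0.0853 0.0 40.45
[ 41.6 -27.1 -31.4  61.6 -29.2  47.7]
beam_head [(0.72, [0.604, 0.189, 0.092])]
beam_jaw [(0.96, [0.427, 0.23, 0.094])]
beam_mid [(0.72, [0.514, 0.205, 0.093])]
```

View pics/s8.png

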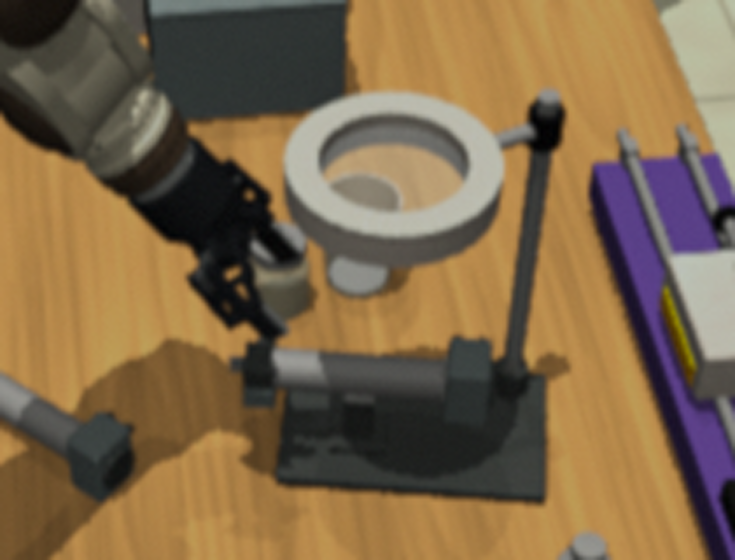

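The beam lies level on the post with both ends free and the hand clear of it. I'll back off a little more, let it settle, and hand in.

Request:
servo_tool(moves=[[[0,0,0],[0,0,-0.015],100],[[0,0,0],[0,0,-0.015],100],[[0,0,0],[0,0,0],100],[[0,0,0],[0,0,0],100],[[0,0,0],[0,0,0],100],[[0,0,0],[0,0,0],100],[[0,0,0],[0,0,0],100]])

```text
time: 41.35
ee_pos: [0.4403, 0.2238, 0.1948]
tcp_rot: [179.9, 37.1, 167.4]
wrist_force: [1.1, 0.4, -0.5]
opening: 0.0855
grasp_force: 0.0
```

```bash
python3 lev.py | grep -v bench; python3 -c "
from h import *
print(job_done())"
```

```text
side head 79 [0.1235 0.1249 0.1266]
side jaw 60 [0.1043 0.1066 0.1088]
side tube+ 24 0.11
side tube- 18 0.1096
top head 0 
top jaw 27 [0.1043 0.1066 0.1088]
top tube+ 0 
top tube- 24 0.111
the job is handed in; nothing more can be done
None
```

The loading beam is on the V-rest under the magnifier, level and balanced with both ends free and the hand clear of it; I handed it in at about 41 s, after one extra set-down on open bench mid-carry to regrip with the hand half-turned, because the wrist joint had reached its limit.

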